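Open the overlapping double doors of the supplies cabinet

ROBOT

A 6-joint arm with a two-finger parallel gripper is mounted at the origin on a cart in front of the work surface, level with it; the furniture and walls round the work are solid. World frame = base frame: x ahead of the robot, y to its left, z up, the work surface at z = 0. Lengths are in m, angles in rad, forces in N, time in s.
With the tool pointing down it reaches from about 0.3 to 0.875 m from the base axis. Payload 6.4 kg.
Tool frame: the origin (TCP) lies at the centre of the arm's flange, where the gripper is bolted on; the fingertips stand 173 mm ahead of it and the grasp point (between the pads) lies ctrl.grip_point_offset ahead of it (ctrl.grip_point_offset is the distance from the TCP to the grasp point, in m); z points along the fingers, y is the direction in which the jaws open and shut (so a half turn about z gives the same grasp; the last joint's range is limited). The gripper opens to 85 mm and grips with 20 to 120 N. Pads are 22 mm wide; open, the fingers measure 114 mm over their backs; the gripper's body (76 mm by 85 mm) begins 54 mm behind the grasp point. The pads swing forward as they close: fully open they stand 13 mm farther back than shut.
Start: joints at [-0.206, 0.181, 1.607, -0, 1.354, -0.206], TCP at [0.575, 0, 0.405] pointing down, gripper open.
Joint ranges: [-2.99, 2.99], [-0.89, 2.07], [0.3, 2.58], [-1.14, 4.28], [0, 2.63], [-3.12, 3.12]. Speed limits (rad/s): [2.57, 2.57, 3.01, 3.14, 3.14, 3.14].

INTERFACE

Orientations are given as a unit quaternion [w, x, y, z].
In Python, from bench import ctrl, cams, boxes_of, landmark_of gives the robot as it stands.
- The arm moves only by the shell command python3 -m handwheel 'ROWS'. ROWS is JSON, a list of rows, each an object with "offset": the shift along the tool's x, y, z in m, a list of three; "spin": the turn about the tool's z in degrees; "grip": the opening, from 0 (shut) to 1 (fully open). A call has 1 to 20 rows; each row is the pose to reach, as a shift and turn from the pose commanded when the call began, along the tool's axes at that moment; what a row does not reach only later rows make up. A row lasts 1/8 s, in which the tool goes at most 62.5 mm and 10.7 degrees, less where a joint would pass 70% of its speed; a pose out of reach is approached as far as the arm can. A call with a gripper value outside its range is refused whole. The fingers move at their own pace and stop on an object; the grip force is fixed at half the most. Time passes only in rows, so rows that repeat a pose let the fingers close. It gives the time, the measured TCP pose, the force and the opening at its end, in the units of the state.
- ctrl.get_obs(): the state, without advancing time (a new reading comes with each control period).
- cams.camera(name): name is "scene" or "side" or "wrist"; returns a dict with "color" (400x640x3 uint8, red, green, blue), "camera_matrix" (3x3 intrinsics, pixels), "view" (4x4, takes a point from world to camera coordinates); the wrist camera has in their place "tool_from_camera" (4x4, takes a point from camera to tool coordinates, whose origin is the TCP and whose axes are the flange's). Camera axes: x right, y up, looking along -z (the intrinsics and any distortion apply to the point x, -y, -z); pixel columns grow to the right and rows downward; lengths in m; the calibration is good to about 2 mm. A picture is of the moment at which its call begins: read the wrist's pose just before it. There is no depth.
- ctrl.hand_in(): hands the job in, once; it reports no verdict.
Trained networks look in a picture, given as the dict that the camera call returned (one of the last four; its "shot" number tells which), for a name from the list of things; names that differ only in an ending like _2 or _b are one class to them, and where a whole thing is asked for, a point or a joint stands for the part that bears it (a point fixed in the world has none). Each returns a list of dicts, best first, with "confidence" (0 to 1); they miss things now and then, are a little off and sometimes report something else, mostly with a low value. They report only what shows in the picture. A call takes as long as a camera call.
- boxes_of(picture, thing): "uv" ([column, row] in pixels, amid what is visible of it).
- landmark_of(picture, thing): "uv" ([column, row] in pixels: a listed point, or the origin of a listed thing).
The state is a dict: "time_s": time; "q": joint angles; "dq": joint speeds; "joint_efforts": joint torques, N m; "eef_pos": TCP position; "eef_rot": TCP orientation; "wrist_force": force on the tool from outside, world axes, zero at the start; "torque": the same for the moment, N m; "opening": opening from 0.0 (shut) to 1.0 (fully open).
Only numpy, scipy, OpenCV 4.12 (cv2) and the standard library are available. Lean on these libraries where they do the work, as an engineer would, in place of code of your own. Each camera call takes 0.05 s, during which the arm holds its last target.

TASK

Open up the small supplies cabinet: press the red thumb plate in the right-hand door's cup gently down until it bottoms and, keeping it down, draw that door off its catch, then swing it wide open. Only then free the left-hand door, which the first one overlaps, and swing it wide open as well. Leave both doors standing open, do not force the thumb plate, and do not shift the mug, the bottle, the tin or the jar.

Things in the scene. Friction and masses are not known exactly. Their poses are not given: they have to be found in the camera images.
- cabinet: Plywood cabinet fixed to the bench, 300 wide (y) x 150 deep (x) mm; top board's upper face 165 mm up, 20 mm rim at its back and rear ends. Origin: centre of its underside; front (own -x) faces the robot. Two blue doors on the front stand 18 to 200 mm above the bench: their upper 35 mm stand free above the top board, so fingertips can come down behind them.
- right_leaf (a joint): Opening angle of the right-hand (-y) door, rad: 0 shut, stop at 1.75. Opens towards the robot about its outer edge. Latched (0.03 rad play). A steel strip on its front at the inner edge covers 15 mm of the left door's edge, so the left door cannot open first. Stays where left (0.1 N m hinge friction).
- left_leaf (a joint): Opening angle of the left-hand (+y) door, rad: 0 shut, stop at 1.75; mirror of the right one, no handle. Held by the right door's strip, and by a sprung roller catch that lets go at about 10 N pull near its inner edge, within the first 0.2 rad. Stays where left.
- right_leaf_hinge (a point): Point on the right door's hinge axis, level with the door's top (200 mm). Turns with the door: own +y runs along the door to its inner edge (148 mm), own +x points out of its back (to the cabinet when shut). Door faces lie at x = -6 and +6 mm.
- left_leaf_hinge (a point): Point on the left door's hinge axis, level with the door's top (200 mm). Turns with the door: own -y runs along the door to its inner edge (148 mm), own +x points out of its back. Door faces lie at x = -6 and +6 mm.
- thumb_plate: Red ribbed plate 42 x 57 mm, origin centre of its top; sprung floor of the right door's cup. Goes straight down: 3.5 N at first, +0.25 N per mm; springs back. The catch's depth differs each time: the latch clears after 4 to 18 mm, and the plate bottoms hard 3 mm deeper. Held down while the door is drawn 0.3 rad open, it is clear of the catch. Over 40 N from the fingers is forcing it.
- glue_bottle: Cream glue bottle with dark nozzle, 65 mm wide, 226 high, standing on the bench beyond the left side of the cabinet; origin centre of its underside.
- mug: Blue and white mug, 92 mm high, standing on the bench beyond the right side of the cabinet; origin centre of its underside.
- wax_tin: Round green tin, 70 mm wide, 29 high, standing on the rear part of the cabinet's top board; origin centre of its underside.
- screw_jar: Jar of screws with red lid, 66 mm wide, 85 high, standing inside the cabinet; origin centre of its underside.
- cup (a point): Centre of the mouth of the steel cup on the right door's front, 92 mm from the hinge axis along the door, 28 mm in front of it; axes as right_leaf_hinge. Open upwards; clear inside 45 mm (x, door face to front wall) by 60 mm (y). Rim level with the door's top, 18 mm above the plate at rest. Pulling on its front wall draws the door open.

How it is judged:
On the way:
1. the right-hand door is wide open (over 75 degrees) while the left-hand one is still shut (under 6 degrees) (value of joint right_leaf above 1.31 rad and value of joint left_leaf below 0.1 rad), for 0.1 s.
At the end, for the whole second after the job is handed in: Both doors stand open by more than 75 degrees (1.31 rad) and at rest (under 0.05 rad/s) (value of joint each of right_leaf, left_leaf above 1.31 rad and velocity of joint right_leaf between -0.05 and 0.05 rad/s and velocity of joint left_leaf between -0.05 and 0.05 rad/s); the robot touches nothing.
It fails at once if the thumb plate is forced: more than 40 N from the fingers (contact force between the fingers and thumb_plate above 40 N).
It fails at once if the bottle, mug, tin or jar is shifted by more than 30 mm or knocked over (distance of any of glue_bottle, mug, wax_tin, screw_jar from where it was at the start of the episode above 0.03 m or angle between any of glue_bottle, mug's own z axis and vertical above 0.5 rad).
It also fails if it takes over 58 s, if anything falls off the work surface, if the arm or the gripper's body presses on something with over 40 N, if the wrist force passes 120 N, or if a joint passes its speed limit or range.

## Working session

There is one attempt and no reset: what is moved stays moved. The work goes in short steps, Python scripts to look and compute and a shell command to move; the robot and the scene stay as the last step left them, time stands still between calls to the robot, and variables do not carry over. Pictures are saved under pics/ and viewed, and the job is handed in when it is done.

```bash
ls; mkdir -p pics
cat > h.py <<'E'
import numpy as np,cv2
from bench import ctrl,cams,boxes_of,landmark_of
def save(p,n): cv2.imwrite('pics/'+n+'.png',p['color'][:,:,::-1])
def ray(p,uv):
    K=np.array(p['camera_matrix']);x=np.linalg.solve(K,[uv[0],uv[1],1.])
    d=np.array([x[0],-x[1],-x[2]])
    T=np.linalg.inv(np.array(p['view'])); return T[:3,3],T[:3,:3]@d
def onz(p,uv,z):
    o,d=ray(p,uv);return o+d*(z-o[2])/d[2]
def proj(p,X):
    V=np.array(p['view']);c=V[:3,:3]@np.array(X)+V[:3,3];q=np.array(p['camera_matrix'])@[c[0],-c[1],-c[2]];return q[:2]/q[2]
def tri(ps,uvs):
    A=np.zeros((3,3));b=np.zeros(3)
    for p,u in zip(ps,uvs):
        o,d=ray(p,u);d/=np.linalg.norm(d);M=np.eye(3)-np.outer(d,d);A+=M;b+=M@o
    return np.linalg.solve(A,b)
E
cat > look.py <<'E'
from h import *
import sys
n=sys.argv[1]
np.set_printoptions(precision=4,suppress=True)
o=ctrl.get_obs();print(o['time_s'],o['eef_pos'],o['eef_rot'],o['wrist_force'],o['opening'])
S=cams.camera('scene');D=cams.camera('side');save(S,n+'s');save(D,n+'d')
if len(sys.argv)>2:
  Z=dict(cup=.2,right_leaf_hinge=.2,left_leaf_hinge=.2,thumb_plate=.182,wax_tin=.165,mug=0,glue_bottle=0,cabinet=0,screw_jar=None)
  for t in Z:
    r=[]
    for P in (S,D):
        l=landmark_of(P,t)
        r.append(l[0] if l else None)
        if l: print(t,'S' if P is S else 'D',np.array(l[0]['uv']),round(l[0]['confidence'],2),onz(P,l[0]['uv'],Z[t]) if Z[t] is not None else '')
    if all(r): print('   tri',tri((S,D),[q['uv'] for q in r]))
E
python3 -c "
from bench import ctrl;print(ctrl.grip_point_offset)"; python3 look.py a 1
```

```text
pics
0.1547
0.0 [0.5747 0.0001 0.4038] [-0.0007  0.7071  0.7071 -0.0005] [ 0.1814 -0.2678  0.1729] 1.0015261114534408
cup S [284.1 156.5] 0.69 [ 0.5368 -0.0684  0.2   ]
cup D [308.9 169.7] 0.59 [ 0.5403 -0.073   0.2   ]
   tri [ 0.5493 -0.0674  0.2074]
right_leaf_hinge S [244.4 167.6] 0.65 [ 0.5786 -0.168   0.2   ]
right_leaf_hinge D [276.3 167.5] 0.63 [ 0.5778 -0.1651  0.2   ]
   tri [ 0.5717 -0.1694  0.1954]
left_leaf_hinge S [360.8 158.5] 0.7 [0.563  0.1299 0.2   ]
left_leaf_hinge D [371.5 193.6] 0.72 [0.5638 0.1444 0.2   ]
   tri [0.5385 0.1339 0.1823]
thumb_plate S [280.7 161.5] 0.39 [ 0.5328 -0.0791  0.182 ]
thumb_plate D [306.8 173.5] 0.45 [ 0.5372 -0.0825  0.182 ]
   tri [ 0.5441 -0.078   0.1884]
wax_tin S [314.6 193.7] 0.72 [0.654  0.0059 0.165 ]
wax_tin D [309.7 213.2] 0.69 [0.6879 0.016  0.165 ]
   tri [0.6658 0.0064 0.1605]
mug S [209.7 237.5] 0.56 [ 0.621  -0.2897  0.    ]
mug D [240.6 218.5] 0.81 [ 0.6315 -0.2804  0.    ]
   tri [ 0.6133 -0.2937 -0.0128]
glue_bottle S [398.4 224. ] 0.73 [0.6065 0.24   0.    ]
glue_bottle D [392.4 266.1] 0.63 [0.6012 0.2409 0.    ]
   tri [ 0.6026  0.2409 -0.0012]
cabinet S [308.7 237.8] 0.59 [ 0.6422 -0.0154  0.    ]
cabinet D [307.8 246.8] 0.63 [ 0.647  -0.0172  0.    ]
   tri [ 0.6485 -0.0154  0.004 ]
screw_jar D [309.3 174.7] 0.17
```

View pics/as.png

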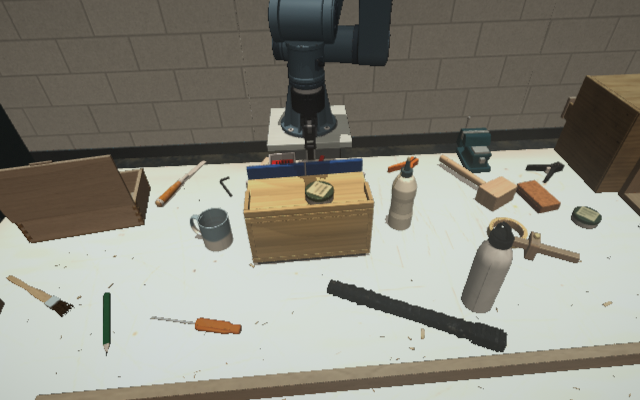

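View pics/ad.png

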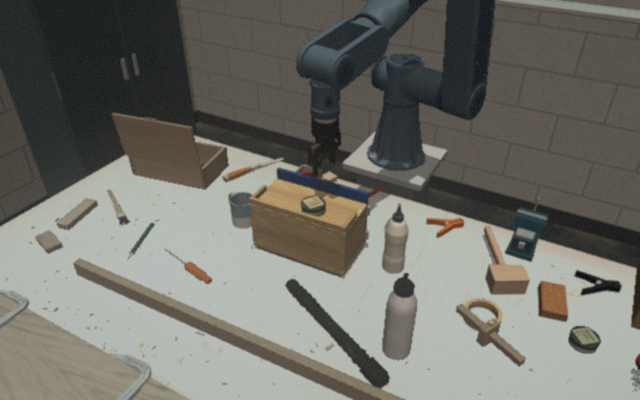

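Run:
```python
from h import *
p=cams.camera('wrist');save(p,'aw');print(np.round(p['tool_from_camera'],3),p['camera_matrix'])
```

```text
[[-0.     0.957  0.289  0.075]
 [ 1.     0.     0.     0.   ]
 [ 0.     0.289 -0.957  0.031]
 [ 0.     0.     0.     1.   ]] [[290.38393015   0.         317.4002432 ]
 [  0.         290.38393015 198.79687749]
 [  0.           0.           1.        ]]
```

View pics/aw.png

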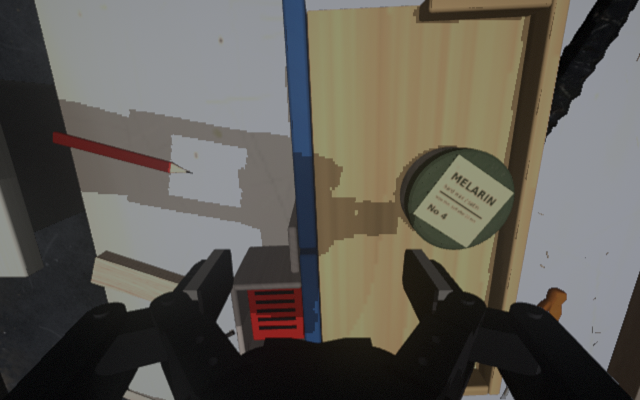

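The wrist view shows the blue door's top edge running from (293,0) to (313,340), with the cup and red plate at about (275,315). I'll shift the hand and shut the gripper for a better look at the cup.

```bash
cat > wl.py <<'E'
from h import *
import sys
from scipy.spatial.transform import Rotation as R
np.set_printoptions(precision=4,suppress=True)
def wcam():
    o=ctrl.get_obs();p=cams.camera('wrist')
    T=np.eye(4);q=o['eef_rot'];T[:3,:3]=R.from_quat([q[1],q[2],q[3],q[0]]).as_matrix();T[:3,3]=o['eef_pos']
    p['view']=np.linalg.inv(T@np.array(p['tool_from_camera']));return o,p
if __name__=='__main__':
    o,p=wcam();save(p,sys.argv[1]);print(o['time_s'],o['eef_pos'],o['wrist_force'],o['opening'])
    for t,z in dict(cup=.2,right_leaf_hinge=.2,left_leaf_hinge=.2,thumb_plate=.182,wax_tin=.165,mug=0).items():
        for l in landmark_of(p,t)[:2]: print(t,np.array(l['uv']),round(l['confidence'],2),onz(p,l['uv'],z))
E
python3 wl.py b; python3 -m handwheel '[{"offset":[-0.06,-0.015,0],"spin":0,"grip":0},{"offset":[-0.12,-0.035,0],"spin":0,"grip":0},{"offset":[-0.12,-0.035,0],"spin":0,"grip":0},{"offset":[-0.12,-0.035,0],"spin":0,"grip":0}]'; python3 wl.py c
```

```text
1.05 [0.575  0.     0.4047] [0.7261 0.6047 0.5282] 0.9970207878631084
cup [269.4 327.1] 0.69 [ 0.5404 -0.0745  0.2   ]
cup [443.2 189.7] 0.27 [0.6531 0.0281 0.2   ]
thumb_plate [275.2 313. ] 0.72 [ 0.542  -0.0766  0.182 ]
wax_tin [446.4 191.8] 0.61 [0.6713 0.0171 0.165 ]
time_s: 1.9
eef_pos: [0.54, -0.1201, 0.4047]
eef_rot: [-0.0, 0.708, 0.707, 0.0]
wrist_force: [-0.1, -0.3, 0.4]
opening: 0.143
1.9 [ 0.54   -0.1201  0.4047] [-0.1029 -0.2939  0.3534] 0.143199640713047
cup [320.3 160.6] 0.62 [ 0.5419 -0.0738  0.2   ]
right_leaf_hinge [369.  294.5] 0.67 [ 0.5759 -0.1673  0.2   ]
left_leaf_hinge [320.5 160.8] 0.57 [ 0.542  -0.0739  0.2   ]
thumb_plate [320.7 156.1] 0.62 [ 0.5424 -0.0737  0.182 ]
wax_tin [525.6   5.9] 0.59 [0.6707 0.0177 0.165 ]
mug [382.3 272.9] 0.85 [ 0.6344 -0.271   0.    ]
```

View pics/c.png

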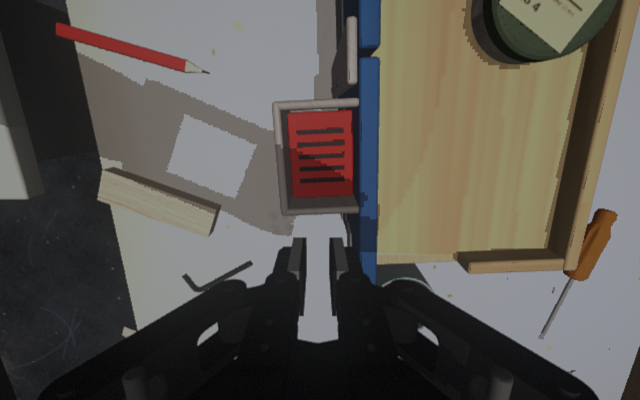

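The cup's mouth is in clear view. Its front wall is at columns 274–288, the door face is at about column 358, and rows run 100–213. The door's top edge is at columns 358–380. Next I'll measure the edges.

Run:
```python
from wl import *
o,p=wcam()
for n,u in dict(f1=(358,62),f2=(361,278),b1=(381,62),b2=(377,278),cupFL=(275,102),cupFR=(283,214),cupBL=(358,97),cupBR=(358,210),inner_edge=(368,56)).items(): print(n,onz(p,u,.2))
print(o['opening'])
```

```text
f1 [ 0.5625 -0.0185  0.2   ]
f2 [ 0.5701 -0.1532  0.2   ]
b1 [ 0.5751 -0.0185  0.2   ]
b2 [ 0.581  -0.1532  0.2   ]
cupFL [ 0.5161 -0.0394  0.2   ]
cupFR [ 0.5185 -0.1069  0.2   ]
cupBL [ 0.5632 -0.0366  0.2   ]
cupBR [ 0.566  -0.1042  0.2   ]
inner_edge [ 0.5678 -0.0155  0.2   ]
0.0021493506676740436
```

```bash
python3 -m handwheel '[{"offset":[0.047,0.001,0],"spin":-3,"grip":0},{"offset":[0.047,0.001,0.02],"spin":-3,"grip":0},{"offset":[0.047,0.001,0.036],"spin":-3,"grip":0},{"offset":[0.047,0.001,0.036],"spin":-3,"grip":0}]'; python3 look.py e; python3 wl.py ew
```

```text
time_s: 2.8
eef_pos: [0.5405, -0.073, 0.367]
eef_rot: [-0.002, 0.688, 0.725, -0.001]
wrist_force: [0.4, 0.7, -0.5]
opening: -0.002
2.8 [ 0.5405 -0.073   0.367 ] [-0.0015  0.6884  0.7253 -0.0007] [ 0.4432  0.6758 -0.5076] -0.001675706353158767
2.9 [ 0.5412 -0.0734  0.3688] [-0.1946 -0.2743 -0.0351] 4.07515800235646e-05
cup [320.7 244.9] 0.73 [ 0.5426 -0.0653  0.2   ]
thumb_plate [318.2 247.1] 0.72 [ 0.5418 -0.0755  0.182 ]
wax_tin [555.8  94.3] 0.66 [0.6706 0.0172 0.165 ]
```

View pics/ew.png

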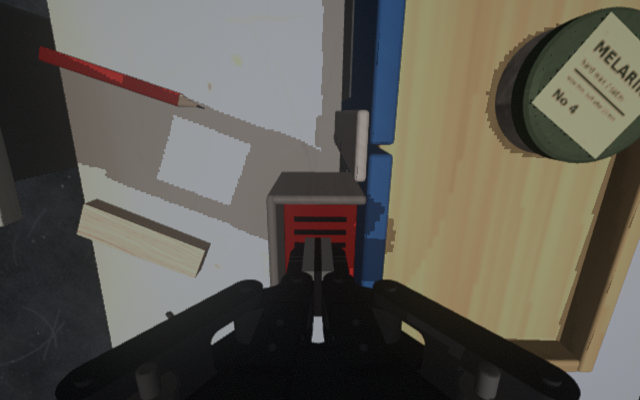

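View pics/es.png

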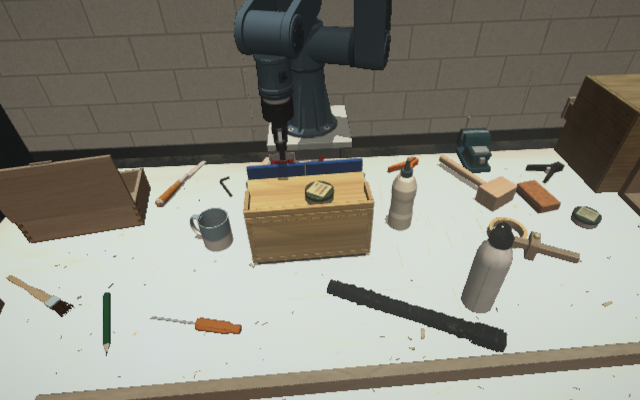

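The fingertips sit over the plate (about (320,250)), centred between the cup walls. I'll descend gently.

```bash
python3 -m handwheel '[{"offset":[0,0,0.006],"spin":0,"grip":0},{"offset":[0,0,0.010],"spin":0,"grip":0},{"offset":[0,0,0.012],"spin":0,"grip":0},{"offset":[0,0,0.012],"spin":0,"grip":0}]'; python3 -m handwheel '[{"offset":[0,0,0.002],"spin":0,"grip":0},{"offset":[0,0,0.004],"spin":0,"grip":0},{"offset":[0,0,0.004],"spin":0,"grip":0}]'; python3 -m handwheel '[{"offset":[0,0,0.002],"spin":0,"grip":0},{"offset":[0,0,0.003],"spin":0,"grip":0},{"offset":[0,0,0.003],"spin":0,"grip":0}]'
```

```text
time_s: 3.75
eef_pos: [0.5409, -0.073, 0.3564]
eef_rot: [-0.0, 0.688, 0.725, -0.0]
wrist_force: [0.5, -0.6, 0.3]
opening: -0.0
time_s: 4.12
eef_pos: [0.5411, -0.073, 0.353]
eef_rot: [0.0, 0.688, 0.725, 0.0]
wrist_force: [-1.0, 1.0, 3.7]
opening: -0.004
time_s: 4.5
eef_pos: [0.5411, -0.073, 0.3498]
eef_rot: [0.0, 0.688, 0.725, 0.0]
wrist_force: [0.0, 0.7, 5.0]
opening: -0.001
```

```bash
for i in 1 2 3; do :; done; python3 -m handwheel '[{"offset":[0,0,0.001],"spin":0,"grip":0},{"offset":[0,0,0.002],"spin":0,"grip":0},{"offset":[0,0,0.002],"spin":0,"grip":0}]'
```

```text
time_s: 4.88
eef_pos: [0.5411, -0.073, 0.3478]
eef_rot: [0.0, 0.688, 0.725, 0.0]
wrist_force: [0.8, -0.1, 5.1]
opening: -0.001
```

```bash
python3 -m handwheel '[{"offset":[0,0,0.001],"spin":0,"grip":0},{"offset":[0,0,0.002],"spin":0,"grip":0},{"offset":[0,0,0.002],"spin":0,"grip":0}]'
```

```text
time_s: 5.25
eef_pos: [0.5411, -0.073, 0.3458]
eef_rot: [0.0, 0.688, 0.725, 0.0]
wrist_force: [1.0, 0.6, 5.6]
opening: -0.0
```

```bash
python3 -m handwheel '[{"offset":[0,0,0.001],"spin":0,"grip":0},{"offset":[0,0,0.002],"spin":0,"grip":0},{"offset":[0,0,0.002],"spin":0,"grip":0}]'
```

```text
time_s: 5.62
eef_pos: [0.5411, -0.073, 0.3439]
eef_rot: [0.0, 0.688, 0.725, 0.0]
wrist_force: [0.2, 0.9, 6.0]
opening: 0.002
```

```bash
python3 -m handwheel '[{"offset":[0,0,0.001],"spin":0,"grip":0},{"offset":[0,0,0.0015],"spin":0,"grip":0}]'
```

```text
time_s: 5.88
eef_pos: [0.5411, -0.073, 0.3425]
eef_rot: [0.0, 0.688, 0.725, 0.0]
wrist_force: [0.4, 1.4, 5.8]
opening: 0.001
```

```bash
python3 -m handwheel '[{"offset":[0,0,0.001],"spin":0,"grip":0},{"offset":[0,0,0.0015],"spin":0,"grip":0}]'
```

```text
time_s: 6.12
eef_pos: [0.5411, -0.073, 0.3411]
eef_rot: [0.0, 0.688, 0.725, 0.0]
wrist_force: [-0.3, -0.1, 6.2]
opening: 0.002
```

```bash
python3 -m handwheel '[{"offset":[0,0,0.001],"spin":0,"grip":0},{"offset":[0,0,0.0015],"spin":0,"grip":0}]'
```

```text
time_s: 6.38
eef_pos: [0.5411, -0.073, 0.3396]
eef_rot: [0.0, 0.688, 0.725, 0.0]
wrist_force: [-0.1, 1.3, 6.5]
opening: -0.001
```

```bash
python3 -m handwheel '[{"offset":[0,0,0.001],"spin":0,"grip":0},{"offset":[0,0,0.0015],"spin":0,"grip":0}]'
```

```text
time_s: 6.62
eef_pos: [0.5411, -0.073, 0.3381]
eef_rot: [0.0, 0.688, 0.725, 0.0]
wrist_force: [-0.7, 0.2, 7.1]
opening: 0.003
```

```bash
python3 -m handwheel '[{"offset":[0,0,0.001],"spin":0,"grip":0},{"offset":[0,0,0.0015],"spin":0,"grip":0}]'
```

```text
time_s: 6.88
eef_pos: [0.5412, -0.073, 0.3367]
eef_rot: [0.0, 0.688, 0.725, 0.0]
wrist_force: [0.2, -0.5, 8.0]
opening: -0.001
```

```bash
python3 -m handwheel '[{"offset":[0,0,0.001],"spin":0,"grip":0},{"offset":[0,0,0.001],"spin":0,"grip":0}]'
```

```text
time_s: 7.12
eef_pos: [0.5412, -0.073, 0.3357]
eef_rot: [0.0, 0.688, 0.725, 0.0]
wrist_force: [-0.9, 0.7, 7.4]
opening: 0.0
```

```bash
python3 -m handwheel '[{"offset":[0,0,0.001],"spin":0,"grip":0},{"offset":[0,0,0.001],"spin":0,"grip":0}]'
```

```text
time_s: 7.38
eef_pos: [0.5412, -0.073, 0.3348]
eef_rot: [0.0, 0.688, 0.725, 0.0]
wrist_force: [0.1, 1.0, 7.7]
opening: -0.002
```

```bash
python3 -m handwheel '[{"offset":[0,0,0.001],"spin":0,"grip":0},{"offset":[0,0,0.001],"spin":0,"grip":0}]'
```

```text
time_s: 7.62
eef_pos: [0.5412, -0.073, 0.3345]
eef_rot: [0.0, 0.688, 0.725, 0.0]
wrist_force: [-3.5, 1.7, 13.5]
opening: -0.001
```

```bash
python3 -m handwheel '[{"offset":[0,0,0.0005],"spin":0,"grip":0},{"offset":[0,0,0.001],"spin":0,"grip":0}]'
```

```text
time_s: 7.88
eef_pos: [0.5411, -0.073, 0.3343]
eef_rot: [0.0, 0.688, 0.725, -0.0]
wrist_force: [-7.3, 2.0, 21.3]
opening: 0.001
```

Bottomed at about 20 mm (the force jumped to 21 N). I'll ease off slightly, stay within the 3 mm margin, and work out the arc for drawing the door.

```bash
cat > arc.py <<'E'
from wl import *
def arc(H,back,thetas,sgn,P=None,yaw0=0):
    """door-frame slack 'back' (m along door front normal), angles rel. to now"""
    o=ctrl.get_obs();q=o['eef_rot'];T=R.from_quat([q[1],q[2],q[3],q[0]]).as_matrix();p0=np.array(o['eef_pos'])
    for th in thetas:
        r=R.from_euler('z',sgn*th).as_matrix()
        v=np.r_[(p0[:2]-H),0]+back
        w=np.r_[H,p0[2]]+r@v-p0
        print(round(float(np.degrees(th))),np.round(T.T@w,4),'spin',round(float(-sgn*np.degrees(th)),1))
E
python3 - <<'E'
from arc import *
n=np.array([-1,-.05,0])
arc(np.array([.576,-.164]),.008*n,np.radians([0]),1)
arc(np.array([.576,-.164]),.009*n,np.radians(np.arange(2,42,4)),1)
E
```

```text
0 [ 0.    -0.008 -0.   ] spin -0.0
2 [-0.0014 -0.0122 -0.    ] spin -2.0
6 [-0.0046 -0.0185 -0.    ] spin -6.0
10 [-0.0082 -0.0245 -0.    ] spin -10.0
14 [-0.0122 -0.0303 -0.    ] spin -14.0
18 [-0.0166 -0.0358 -0.    ] spin -18.0
22 [-0.0213 -0.0409 -0.    ] spin -22.0
26 [-0.0265 -0.0457 -0.    ] spin -26.0
30 [-0.0319 -0.0502 -0.    ] spin -30.0
34 [-0.0377 -0.0542 -0.    ] spin -34.0
38 [-0.0437 -0.0578 -0.    ] spin -38.0
```

```bash
python3 -m handwheel '[{"offset":[0,0,-0.0007],"spin":0,"grip":0},{"offset":[0,-0.004,-0.0007],"spin":0,"grip":0},{"offset":[0,-0.008,-0.0007],"spin":0,"grip":0},{"offset":[-0.0014,-0.012,-0.0007],"spin":-2,"grip":0},{"offset":[-0.003,-0.0155,-0.0007],"spin":-4,"grip":0},{"offset":[-0.0046,-0.0185,-0.0007],"spin":-6,"grip":0}]'
```

```text
time_s: 8.62
eef_pos: [0.5238, -0.0794, 0.3346]
eef_rot: [0.003, 0.649, 0.761, 0.001]
wrist_force: [2.8, -2.8, 8.5]
opening: -0.003
```

Only about 3 N of pull, so it's either off the catch or still in slack. I'll continue along the arc.

Run:
```python
from arc import *
arc(np.array([.576,-.164]),np.zeros(3),np.radians(np.arange(4,61,4)),1)
```

```text
4 [-0.0029 -0.0063 -0.    ] spin -4.0
8 [-0.0062 -0.0124 -0.    ] spin -8.0
12 [-0.01   -0.0183 -0.    ] spin -12.0
16 [-0.0141 -0.0238 -0.0001] spin -16.0
20 [-0.0186 -0.0291 -0.0001] spin -20.0
24 [-0.0235 -0.034  -0.0001] spin -24.0
28 [-0.0287 -0.0386 -0.0001] spin -28.0
32 [-0.0342 -0.0428 -0.0001] spin -32.0
36 [-0.04   -0.0467 -0.0001] spin -36.0
40 [-0.0461 -0.0501 -0.0001] spin -40.0
44 [-0.0523 -0.053  -0.0001] spin -44.0
48 [-0.0588 -0.0556 -0.0001] spin -48.0
52 [-0.0654 -0.0576 -0.    ] spin -52.0
56 [-0.0722 -0.0593 -0.    ] spin -56.0
60 [-0.079  -0.0604 -0.    ] spin -60.0
```

```bash
python3 -m handwheel '[{"offset":[-0.003,-0.0065,0],"spin":-4,"grip":0},{"offset":[-0.006,-0.0125,0],"spin":-8,"grip":0},{"offset":[-0.010,-0.018,0],"spin":-12,"grip":0},{"offset":[-0.014,-0.024,0],"spin":-16,"grip":0},{"offset":[-0.0185,-0.029,0],"spin":-20,"grip":0},{"offset":[-0.0235,-0.034,0],"spin":-24,"grip":0}]'; python3 look.py f; python3 wl.py fw
```

```text
time_s: 9.38
eef_pos: [0.4935, -0.1075, 0.3341]
eef_rot: [0.002, 0.476, 0.879, 0.0]
wrist_force: [1.7, 0.8, 9.3]
opening: -0.004
9.375 [ 0.4935 -0.1075  0.3341] [0.0018 0.4761 0.8794 0.0003] [1.7313 0.8005 9.2626] -0.004156084460722507
9.475 [ 0.4933 -0.1079  0.334 ] [ 1.2342 -1.6025  8.6125] 0.0020048380383094933
```

View pics/fs.png

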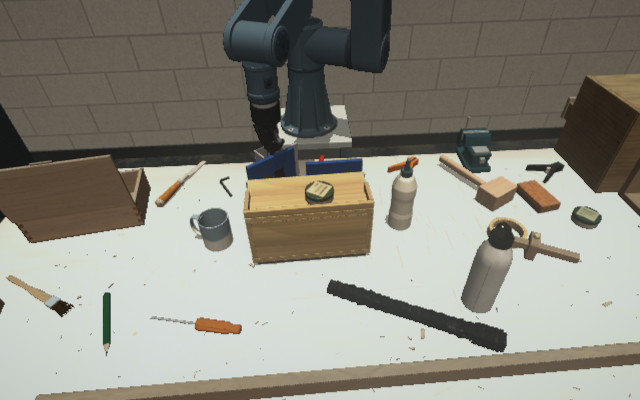

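View pics/fw.png

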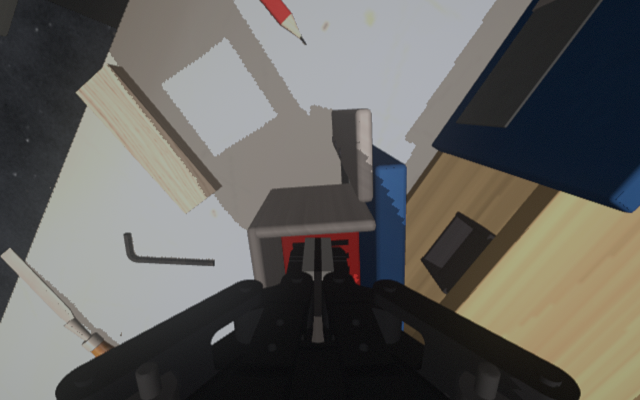

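The right door is off its catch and stands about 30° open, with the fingers in the cup (wrist view, (320,260)) and the left door still shut. I'll swing it wide, easing off the plate.

Run:
```python
from arc import *
print(ctrl.get_obs()['q'])
arc(np.array([.576,-.164]),np.zeros(3),np.radians(np.arange(5,71,5)),1)
```

```text
[-0.45    0.1015  1.8484 -0.0007  1.1886 -1.0257]
5 [-0.0037 -0.0079  0.    ] spin -5.0
10 [-0.0081 -0.0154  0.    ] spin -10.0
15 [-0.0131 -0.0225  0.    ] spin -15.0
20 [-0.0187 -0.0292  0.    ] spin -20.0
25 [-0.0249 -0.0354  0.    ] spin -25.0
30 [-0.0316 -0.0409  0.    ] spin -30.0
35 [-0.0388 -0.0459  0.0001] spin -35.0
40 [-0.0463 -0.0502  0.0001] spin -40.0
45 [-0.0543 -0.0539  0.0001] spin -45.0
50 [-0.0625 -0.0569  0.0001] spin -50.0
55 [-0.0709 -0.0591  0.0001] spin -55.0
60 [-0.0795 -0.0606  0.0002] spin -60.0
65 [-0.0882 -0.0613  0.0002] spin -65.0
70 [-0.0969 -0.0613  0.0002] spin -70.0
```

```bash
python3 -m handwheel '[{"offset":[-0.0035,-0.008,-0.003],"spin":-5,"grip":0},{"offset":[-0.008,-0.0155,-0.006],"spin":-10,"grip":0},{"offset":[-0.013,-0.0225,-0.010],"spin":-15,"grip":0},{"offset":[-0.0185,-0.029,-0.012],"spin":-20,"grip":0},{"offset":[-0.025,-0.0355,-0.012],"spin":-25,"grip":0},{"offset":[-0.0315,-0.041,-0.012],"spin":-30,"grip":0},{"offset":[-0.039,-0.046,-0.012],"spin":-35,"grip":0},{"offset":[-0.0465,-0.050,-0.012],"spin":-40,"grip":0}]'; python3 -m handwheel '[{"offset":[-0.0037,-0.008,0],"spin":-5,"grip":0},{"offset":[-0.008,-0.0155,0],"spin":-10,"grip":0},{"offset":[-0.013,-0.0225,0],"spin":-15,"grip":0},{"offset":[-0.0187,-0.029,0],"spin":-20,"grip":0},{"offset":[-0.0187,-0.029,0],"spin":-20,"grip":0}]';python3 look.py g; python3 wl.py gw
```

```text
time_s: 10.82
eef_pos: [0.4761, -0.1734, 0.3449]
eef_rot: [-0.0, 0.146, 0.989, 0.0]
wrist_force: [-0.9, 0.7, 5.5]
opening: 0.0
time_s: 11.45
eef_pos: [0.4855, -0.2074, 0.3448]
eef_rot: [-0.001, -0.026, 1.0, -0.0]
wrist_force: [-1.8, -2.4, 5.8]
opening: 0.0
11.45 [ 0.4855 -0.2074  0.3448] [-0.0006 -0.0264  0.9997 -0.0005] [-1.7907 -2.3946  5.8337] 0.0002316700169251096
11.55 [ 0.4854 -0.2072  0.3449] [-2.8985 -0.85    6.8497] 0.00023155177865256005
cup [255.6 292.3] 0.67 [ 0.492 -0.234  0.2  ]
mug [259.2 290.8] 0.96 [ 0.6297 -0.2718  0.    ]
```

View pics/gs.png

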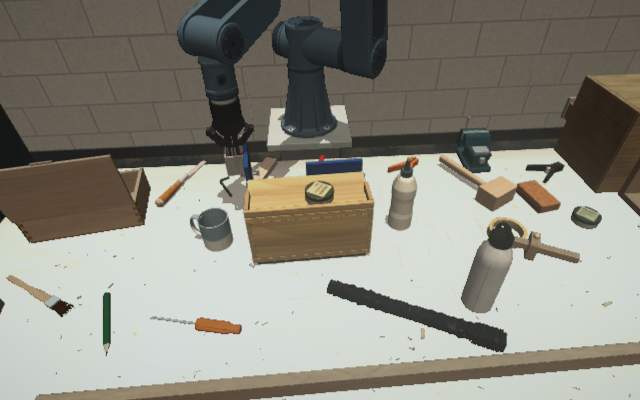

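View pics/gw.png

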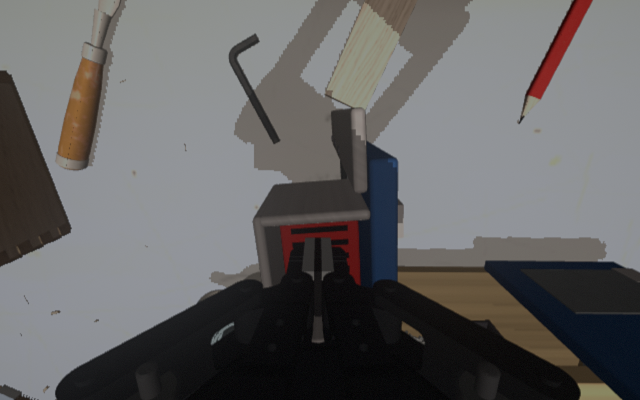

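The right door stands at about 90° (wrist view: its top edge is parallel to the tool axis, around columns 370–398), and the left door is still shut. I'll lift out now.

```bash
python3 -m handwheel '[{"offset":[0,0.003,0],"spin":0,"grip":0},{"offset":[0,0.003,-0.03],"spin":0,"grip":0},{"offset":[0,0.003,-0.065],"spin":0,"grip":0},{"offset":[0,0.003,-0.065],"spin":0,"grip":0}]'; python3 wl.py hw
python3 - <<'E'
from wl import *
o=ctrl.get_obs();q=o['eef_rot'];T=R.from_quat([q[1],q[2],q[3],q[0]]).as_matrix()
print(T,T.T@(np.array([.596,.012,.41])-o['eef_pos']))
E
```

```text
time_s: 12.4
eef_pos: [0.486, -0.2038, 0.4121]
eef_rot: [0.002, -0.026, 1.0, -0.001]
wrist_force: [0.4, -0.7, -0.6]
opening: 0.0
12.4 [ 0.486  -0.2038  0.4121] [ 0.371  -0.7267 -0.5619] 0.0004987204276976676
cup [324.7 225.1] 0.8 [ 0.4861 -0.1984  0.2   ]
left_leaf_hinge [321.5 217.6] 0.6 [ 0.4808 -0.2008  0.2   ]
thumb_plate [322.  214.9] 0.68 [ 0.4855 -0.2     0.182 ]
mug [264.8 263. ] 0.89 [ 0.6317 -0.2739  0.    ]
[[-0.9986 -0.0522 -0.0019]
 [-0.0522  0.9986  0.0013]
 [ 0.0018  0.0014 -1.    ]] [-0.1218  0.2093 -0.0013]
```

View pics/hw.png

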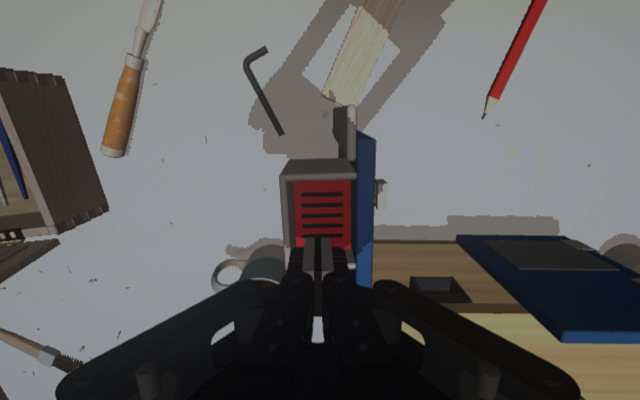

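```bash
python3 -m handwheel '[{"offset":[-0.020,0.04,0],"spin":0,"grip":0},{"offset":[-0.045,0.085,0],"spin":0,"grip":0},{"offset":[-0.075,0.13,0],"spin":0,"grip":0},{"offset":[-0.10,0.175,0],"spin":0,"grip":0},{"offset":[-0.122,0.209,0],"spin":0,"grip":0},{"offset":[-0.122,0.209,0],"spin":0,"grip":0}]'; python3 wl.py iw; python3 look.py i
```

```text
time_s: 13.5
eef_pos: [0.597, 0.014, 0.4089]
eef_rot: [-0.001, -0.028, 1.0, 0.0]
wrist_force: [-0.1, -0.5, 0.5]
opening: 0.001
13.5 [0.597  0.014  0.4089] [-0.1084 -0.476   0.4865] 0.001268033061983206
right_leaf_hinge [ 35.7 182.8] 0.95 [ 0.5764 -0.1637  0.2   ]
left_leaf_hinge [508.4 188.9] 0.59 [0.5637 0.1348 0.2   ]
mug [100.4 182.9] 0.96 [ 0.6309 -0.2735  0.    ]
13.85 [0.5961 0.0105 0.4099] [-0.     -0.0253  0.9997 -0.0001] [-0.4977 -0.2117  0.0732] -0.00023906283536887844
```

View pics/iw.png

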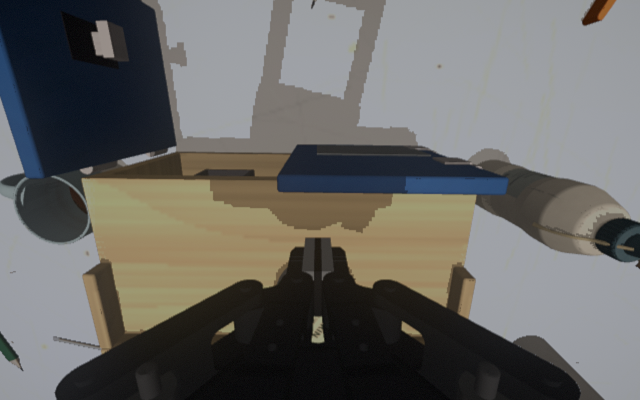

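View pics/is.png

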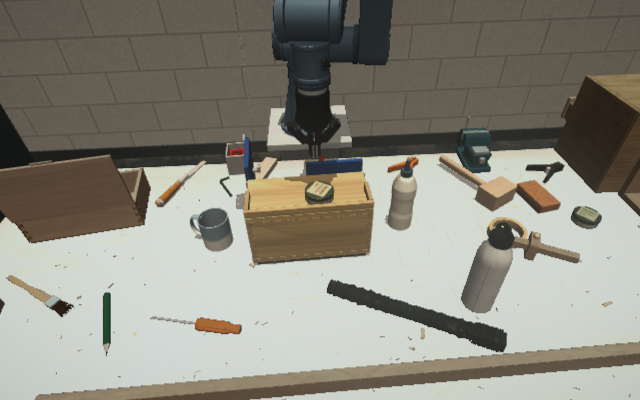

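The fingers are behind the left door. Its top runs from (280,185) to (505,185), and the right door is open at the left of the picture. I'll check the door's back edge, then compute the descent and the arc.

Run:
```python
from arc import *
o,p=wcam()
for u in ((282,191),(400,192),(500,193)): print(onz(p,u,.2))
print(o['eef_pos'],o['wrist_force'])
arc(np.array([.563,.1345]),np.array([-.012,0,0]),np.radians([0,3]),-1)
arc(np.array([.563,.1345]),np.array([-.012,0,0]),np.radians(np.arange(5,100,5)),-1)
```

```text
[ 0.5728 -0.012   0.2   ]
[0.5697 0.0634 0.2   ]
[0.5671 0.1275 0.2   ]
[0.5962 0.0107 0.41  ] [-0.4533 -0.3163  0.235 ]
0 [ 0.012   0.0006 -0.    ] spin 0.0
3 [ 0.0185  0.     -0.    ] spin 3.0
5 [ 0.0229 -0.0002 -0.    ] spin 5.0
10 [ 0.0338 -0.0001 -0.    ] spin 10.0
15 [ 0.0447  0.001  -0.    ] spin 15.0
20 [ 0.0555  0.003  -0.    ] spin 20.0
25 [ 0.066  0.006 -0.   ] spin 25.0
30 [ 0.0762  0.0098 -0.    ] spin 30.0
35 [ 0.0861  0.0146 -0.    ] spin 35.0
40 [ 0.0955  0.0202 -0.    ] spin 40.0
45 [ 0.1044  0.0266 -0.    ] spin 45.0
50 [ 0.1127  0.0337 -0.    ] spin 50.0
55 [ 0.1204  0.0415 -0.    ] spin 55.0
60 [ 0.1273  0.05   -0.    ] spin 60.0
65 [ 0.1335  0.059  -0.    ] spin 65.0
70 [ 0.1388  0.0686 -0.    ] spin 70.0
75 [ 0.1433  0.0785 -0.    ] spin 75.0
80 [ 0.1469  0.0888 -0.    ] spin 80.0
85 [ 0.1497  0.0994 -0.    ] spin 85.0
90 [ 0.1514  0.1102 -0.    ] spin 90.0
95 [ 0.1522  0.1212 -0.    ] spin 95.0
```

```bash
python3 -m handwheel '[{"offset":[0,0,0.03],"spin":0,"grip":0},{"offset":[0,0,0.055],"spin":0,"grip":0},{"offset":[0,0,0.060],"spin":0,"grip":0},{"offset":[0,0,0.060],"spin":0,"grip":0}]'; python3 -m handwheel '[{"offset":[0.005,0,0],"spin":0,"grip":0},{"offset":[0.010,0,0],"spin":0,"grip":0},{"offset":[0.014,0,0],"spin":0,"grip":0},{"offset":[0.0185,0,0],"spin":3,"grip":0},{"offset":[0.023,0,0],"spin":5,"grip":0},{"offset":[0.034,0,0],"spin":10,"grip":0}]'; python3 look.py j
```

```text
time_s: 14.5
eef_pos: [0.5966, 0.0114, 0.3503]
eef_rot: [0.0, -0.026, 1.0, -0.0]
wrist_force: [-0.7, 0.4, 0.7]
opening: 0.003
time_s: 15.25
eef_pos: [0.5625, 0.0097, 0.3504]
eef_rot: [0.001, 0.062, 0.998, -0.0]
wrist_force: [0.5, 0.7, 0.1]
opening: 0.001
15.25 [0.5625 0.0097 0.3504] [ 0.0007  0.0623  0.9981 -0.0001] [0.4808 0.7294 0.1126] 0.001045626653080858
```

View pics/js.png

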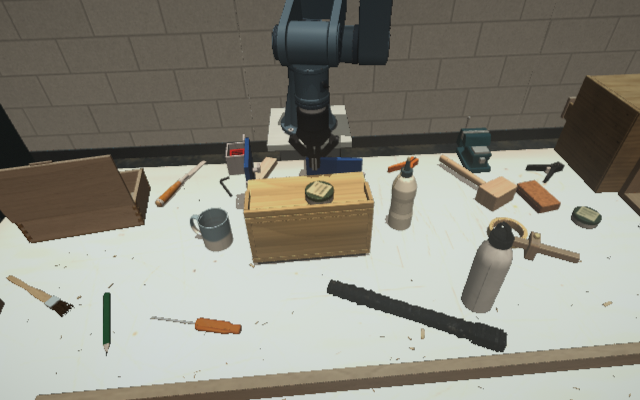

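The door seems to have come off its roller catch (a gap shows near (320,165)). I'll carry on along the arc.

Run:
```python
from arc import *
arc(np.array([.563,.1345]),np.array([-.003,0,0]),np.radians(np.arange(5,90,5)),-1)
```

```text
5 [ 0.0138 -0.0009  0.    ] spin 5.0
10 [ 0.0247 -0.0004  0.    ] spin 10.0
15 [0.0355 0.001  0.    ] spin 15.0
20 [0.0461 0.0034 0.    ] spin 20.0
25 [0.0565 0.0066 0.    ] spin 25.0
30 [0.0665 0.0108 0.    ] spin 30.0
35 [0.0762 0.0158 0.    ] spin 35.0
40 [0.0854 0.0216 0.0001] spin 40.0
45 [0.094  0.0283 0.0001] spin 45.0
50 [0.102  0.0356 0.0001] spin 50.0
55 [0.1094 0.0436 0.0001] spin 55.0
60 [0.116  0.0522 0.0001] spin 60.0
65 [0.1219 0.0614 0.0001] spin 65.0
70 [0.1269 0.071  0.0001] spin 70.0
75 [0.1311 0.0811 0.0001] spin 75.0
80 [0.1344 0.0915 0.0001] spin 80.0
85 [0.1367 0.1021 0.0001] spin 85.0
```

```bash
python3 -m handwheel '[{"offset":[0.014,-0.001,0],"spin":5,"grip":0},{"offset":[0.025,0,0],"spin":10,"grip":0},{"offset":[0.0355,0.001,0],"spin":15,"grip":0},{"offset":[0.046,0.0035,0],"spin":20,"grip":0},{"offset":[0.0565,0.0065,0],"spin":25,"grip":0},{"offset":[0.0665,0.011,0],"spin":30,"grip":0},{"offset":[0.076,0.016,0],"spin":35,"grip":0},{"offset":[0.0855,0.0215,0],"spin":40,"grip":0}]'; python3 wl.py kw
```

```text
time_s: 16.35
eef_pos: [0.4802, 0.0416, 0.3502]
eef_rot: [0.0, 0.399, 0.917, 0.0]
wrist_force: [1.6, -0.2, -0.6]
opening: -0.0
16.35 [0.4802 0.0416 0.3502] [ 1.6061 -0.1872 -0.6383] -0.00015525092331758597
left_leaf_hinge [588.9 253.2] 0.77 [0.563  0.1355 0.2   ]
```

View pics/kw.png

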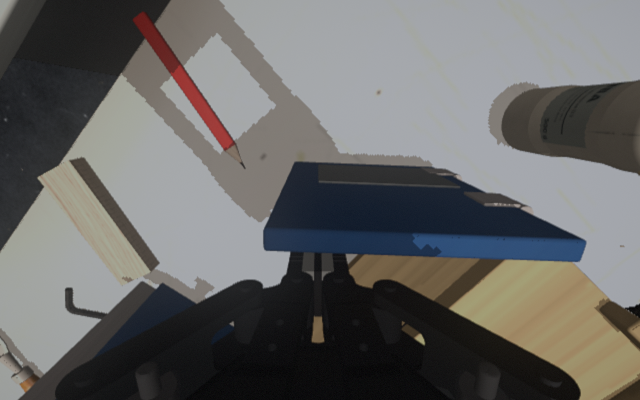

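The left door is following the fingers at about 47° (top edge from (265,240) to (585,250)). I'll finish the swing.

Run:
```python
from arc import *
arc(np.array([.563,.1350]),np.zeros(3),np.radians(np.arange(5,51,5)),-1)
```

```text
5 [ 0.0109 -0.0006 -0.    ] spin 5.0
10 [ 0.0217 -0.0002 -0.    ] spin 10.0
15 [ 0.0326  0.0011 -0.    ] spin 15.0
20 [ 0.0432  0.0034 -0.    ] spin 20.0
25 [ 0.0536  0.0065 -0.    ] spin 25.0
30 [ 0.0637  0.0106 -0.    ] spin 30.0
35 [ 0.0734  0.0155 -0.    ] spin 35.0
40 [ 0.0827  0.0213 -0.    ] spin 40.0
45 [ 0.0914  0.0279 -0.    ] spin 45.0
50 [ 0.0994  0.0351 -0.    ] spin 50.0
```

```bash
python3 -m handwheel '[{"offset":[0.011,-0.0005,0],"spin":5,"grip":0},{"offset":[0.0215,0,0],"spin":10,"grip":0},{"offset":[0.0325,0.001,0],"spin":15,"grip":0},{"offset":[0.043,0.0035,0],"spin":20,"grip":0},{"offset":[0.0535,0.0065,0],"spin":25,"grip":0},{"offset":[0.0635,0.0105,0],"spin":30,"grip":0},{"offset":[0.0735,0.0155,0],"spin":35,"grip":0},{"offset":[0.0825,0.0215,0],"spin":40,"grip":0},{"offset":[0.0915,0.028,0],"spin":45,"grip":0},{"offset":[0.0915,0.028,0],"spin":45,"grip":0}]'; python3 -m handwheel '[{"offset":[-0.006,0,0],"spin":0,"grip":0},{"offset":[-0.006,0,-0.03],"spin":0,"grip":0},{"offset":[-0.006,0,-0.08],"spin":0,"grip":0},{"offset":[-0.006,0,-0.12],"spin":0,"grip":0},{"offset":[-0.006,0,-0.12],"spin":0,"grip":0}]'; python3 look.py l 1; python3 wl.py lw
```

```text
time_s: 17.95
eef_pos: [0.4384, 0.1279, 0.3499]
eef_rot: [-0.0, 0.718, 0.696, -0.0]
wrist_force: [-0.3, -0.5, 0.3]
opening: 0.0
time_s: 18.58
eef_pos: [0.4389, 0.1209, 0.4736]
eef_rot: [0.003, 0.719, 0.695, 0.003]
wrist_force: [-0.5, -1.1, 0.3]
opening: -0.001
18.575 [0.4389 0.1209 0.4736] [0.0025 0.7191 0.6949 0.0025] [-0.4894 -1.0749  0.2991] -0.0007385313933937424
cup S [235.8 148.6] 0.59 [ 0.4873 -0.2003  0.2   ]
cup D [285.9 152.1] 0.69 [ 0.4847 -0.1902  0.2   ]
   tri [ 0.4613 -0.206   0.1838]
right_leaf_hinge S [244.4 168.7] 0.67 [ 0.5834 -0.1675  0.2   ]
right_leaf_hinge D [276.5 169.3] 0.57 [ 0.5861 -0.1588  0.2   ]
   tri [ 0.5691 -0.1705  0.1886]
left_leaf_hinge S [361.5 159.9] 0.55 [0.5695 0.1308 0.2   ]
left_leaf_hinge D [370.6 193.6] 0.75 [0.565  0.1422 0.2   ]
   tri [0.5469 0.1344 0.1855]
thumb_plate S [245.  169.7] 0.55 [ 0.5624 -0.1707  0.182 ]
thumb_plate D [281.3 157.5] 0.46 [ 0.4947 -0.202   0.182 ]
   tri [ 0.5519 -0.1705  0.1984]
wax_tin S [319.9 195.8] 0.63 [0.6631 0.0184 0.165 ]
wax_tin D [311.5 211.3] 0.57 [0.6778 0.0159 0.165 ]
   tri [0.6789 0.0182 0.172 ]
mug S [211.2 238.3] 0.61 [ 0.6245 -0.285   0.    ]
mug D [244.  216.9] 0.78 [ 0.619 -0.276  0.   ]
   tri [ 0.6003 -0.2932 -0.0211]
glue_bottle S [400.8 222. ] 0.82 [ 0.5989  0.2485 -0.    ]
glue_bottle D [395.4 268.5] 0.9 [0.6064 0.2525 0.    ]
   tri [ 0.5963  0.2498 -0.006 ]
cabinet S [309.4 237.8] 0.73 [ 0.6424 -0.0135  0.    ]
cabinet D [308.7 248.2] 0.85 [ 0.6513 -0.0115  0.    ]
   tri [ 0.6453 -0.0136 -0.0015]
19.575 [0.4381 0.1216 0.4699] [ 0.366   0.2322 -0.6537] 0.0016753513551986767
left_leaf_hinge [464.3 179.7] 0.73 [0.5627 0.1366 0.2   ]
left_leaf_hinge [429.5  74.7] 0.37 [0.5271 0.2199 0.2   ]
wax_tin [538.2 276.2] 0.7 [0.6715 0.0186 0.165 ]
```

View pics/ls.png

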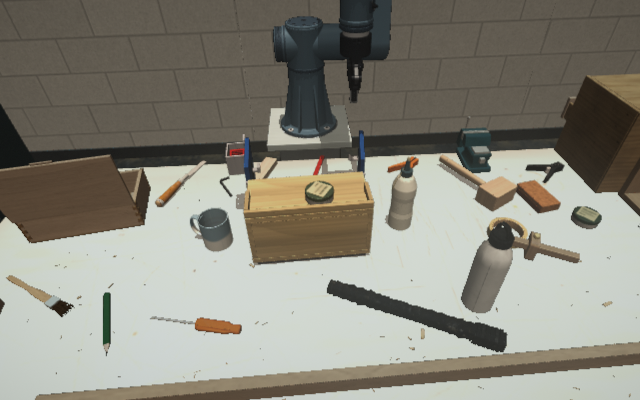

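View pics/lw.png

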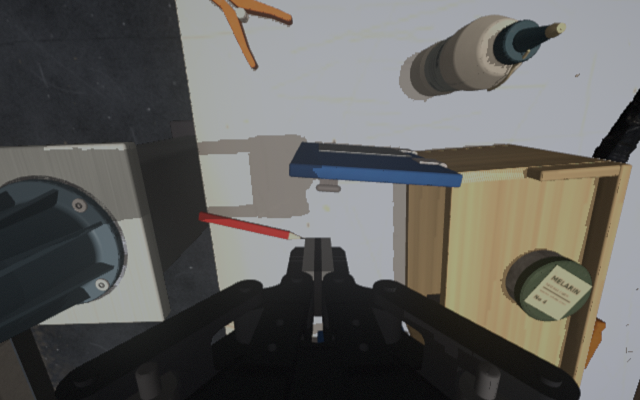

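Both doors stand open, with the left door's top running from (290,175) to (461,183). I'll check its angle.

Run:
```python
from wl import *
o,p=wcam()
a=onz(p,(291,179),.2);b=onz(p,(459,186),.2);print(a,b)
d=a-b;print(np.linalg.norm(d),np.degrees(np.arctan2(-d[0],-d[1])),'minus shut ~-3')
print(o['wrist_force'],np.abs(o['dq']).max())
```

```text
[0.4166 0.1423 0.2   ] [0.5587 0.1312 0.2   ]
0.14259021595445104 94.47048563114383 minus shut ~-3
[-0.016   0.2744  0.7066] 0.0022346022928441114
```

```bash
python3 -c "
from bench import ctrl;print(ctrl.hand_in())"
```

```text
the job is handed in; nothing more can be done
None
```

I opened both doors and handed the job in at about 20 s of the 58 s allowed; the system gives no verdict.

**What I did**
- **Thumb plate:** I pressed it down with shut fingertips. It bottomed about 20 mm down, with the wrist force reaching 21 N against the 40 N limit, and I then eased off slightly.
- **Right door:** keeping the plate down, I drew the door off its catch and swung it wide. I eased off the plate only once the door was about 30° open.
- **Left door:** it still looked shut when the right one was wide open. I reached down behind its upper edge near the inner end, pulled it off the roller catch, and swung it open too.

**Last checks**
- **Door angles:** the right door measured about 91° open just after I let go, and the last pictures show it still standing there. The left door measured about 97°. Both are well over the required 75°.
- **Robot clear:** the gripper was well above everything, with the wrist force under 1 N and the arm at rest.
- **Mug, bottle and tin:** all are upright. The scene and side cameras put them about 5 to 12 mm from the first readings. The clearer wrist-camera readings of the tin, before and after, agree within 2 mm, so I put those differences down to measurement noise. I never touched any of them.

**Not confirmed**
- **Jar:** it never showed clearly in a picture, so I couldn't check its position. The fingers never went inside the cabinet.
- **Thumb plate reading:** one network reading from the scene camera in the last check placed the plate at the right door's hinge. It disagreed with the side camera, so I discounted it.

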